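# Unlock the cleaning-agents chest and keep the bolt drawn

## Task

Take the big square-headed key off the key rail, push it fully home into the lock on top of the white cleaning-agents chest - the pins are sticky, so wiggle it in rather than force it - then turn it a quarter clockwise against the spring and finish while still holding it turned, so that the bolt stays drawn back and I can lift the lid. Leave the other two keys hanging and everything else where it stands.

Things in the scene. Friction and masses are not known exactly. Their poses are not given: they have to be found in the camera images.
- key_head (a point): centre of the square head of the big steel key that fits the chest, hanging blade down on one of the three hooks. z points up the key, y across head and blade, x through their thickness. Head 32 mm wide (y), 7 mm thick, 30 mm high; its 14 mm wide hole, from 6 mm below to 8 mm above the centre, lets the hook through along x. Below it a neck 14 mm wide, 8 mm long ends in the shoulder. 35 g
- key_tip (a point): end of the key's blade, 51 mm below the head's centre; axes as the head's. The blade below the shoulder is flat, 9 mm wide (y), 3 mm thick (x), 28 mm long, its end rounded. The shoulder lies 28 mm above this point and 23 mm below the head's centre. The key fits the lock either way round (half a turn about z makes no difference)
- lock_face (a point): centre of the keyway's mouth on the brass plug's face, 103 mm above the worktop. z up; y along the keyway (the blade's width must lie along it), turning with the plug. Keyway 10.6 by 4 mm, long edges bevelled, 32 mm deep. Home: shoulder on this face. A 31 mm steel rim on a 42 mm flange round the plug rises 2 mm above the face; the chest's top round it lies 3 mm below the face. Blade play in it about 7 degrees
- lock_pins (a point): on the lock's axis, 16 mm below the face: the middle one of three sticky spring pins, 9, 16 and 23 mm down, that stand 3 mm into the narrow end of the keyway on the y side. A straight push stalls on them or takes 15 to 25 N; they give way at 5 to 14 N when the key is twisted some 4 degrees and rocked half a mm to and fro while borne down lightly
- lock_plug (a joint): angle of the lock plug in rad: 0 at rest, growing clockwise as seen from above, with a stop at 1.57. A spring takes it back to 0 when the key is let go (about 0.03 N m at rest, 0.07 N m at the quarter turn). Because of the blade's play the key leads the plug by 0.1 to 0.25 rad
- bolt (a joint): how far the lock's bolt is drawn back in m, driven by the plug: 0 locked, 0.014 at the quarter turn. The steel bolt shows in the narrow gap between the lock strip and the lid
- chest: white steel chest with a lid, fixed, 230 (x) by 280 (y) by 103 mm high; origin at the centre of its underside; its front with the lock looks along its -x. Lock axis upright, 80 mm from the origin along -x, midway along y. The lid begins 46 mm behind the lock axis, level with the plug's face; its bar handle, 100 mm long along y and 126 mm above the worktop, stands 110 mm behind the lock axis
- key_rail: fixed key rail: foot 100 (x) by 290 (y) by 16 mm, origin under its centre; black uprights at y = -130 and 130 mm and a bar, top 167 mm high, 12 mm behind (+x) the origin. Three 4 mm hooks, 72 mm apart, stick out from it along -x, 150 mm high, to 41 mm in front of the origin, the last 5 mm rising 4 mm. A key comes off when lifted some 7 mm and drawn along -x by 35 mm
- hook_right (a point): hook at y = -72 mm of the rail: the point on the rod's axis where a key hangs, 22 mm in front of the rail's origin; axes as the rail's
- hook_middle (a point): the same point of the middle hook
- hook_left (a point): the same point of the hook at y = +72 mm
- key_round: small steel key with a round ring head (26 mm across) and a 27 mm blade, hanging on another hook; origin at the head's centre; to be left
- key_pipe: small steel key with a narrow head (22 mm wide, 20 mm high) and a round 6 mm shank, 32 mm long, hanging on the third hook; origin at the head's centre; to be left
- mug: white mug, 80 mm diameter, 92 mm high, origin under its centre; to be left
- jar: glass jar with steel cap, 76 mm diameter, 110 mm high, origin under its centre; to be left
- detergent: white detergent bottle, 84 mm diameter, 230 mm high, origin under its centre; to be left
- brush: hand brush lying flat between the chest and the rail, handle to its -x, about 200 mm long; to be left
- soap: bar of soap, 85 x 55 x 28 mm, origin under its centre; to be left

How it is judged:
By the outcome, as a careful person would: the job done as asked, in the order asked, and still so for the second after the job is handed in, while the arm keeps its last pose, push and grip.
It also fails if it takes over 61 s, if anything falls off the work surface, if the arm or the gripper's body presses on something with over 40 N, if the wrist force passes 120 N, or if a joint passes its speed limit or range.

## Robot

A 6-joint arm with a two-finger parallel gripper is mounted at the origin on the work surface. World frame = base frame: x ahead of the robot, y to its left, z up, the work surface at z = 0. Lengths are in m, angles in degrees, forces in N, time in s.
With the tool pointing down it reaches from about 0.325 to 0.85 m from the base axis. Payload 4.4 kg.
Tool frame: the origin (TCP) lies midway between the tips of the shut fingers; the grasp point (between the pads) lies 19 mm behind it; z points along the fingers, y is the line along which they close (so a half turn about z gives the same grasp; the last joint's range is limited). The gripper opens to 94 mm and grips with 3 to 60 N. Pads are 16 mm wide; open, the fingers measure 119 mm over their backs; the gripper's body (75 mm by 177 mm) begins 78 mm behind the grasp point.
Start: joints at [58.7, 11.837, 88.321, -0, 79.842, -8.623], TCP at [0.222, 0.531, 0.205] pointing down, gripper open.
Joint ranges: [-156.59, 156.59], [-49.26, 127.26], [12.9, 141.05], [-63.56, 243.56], [4.71, 150.69], [-161.64, 161.64]. Speed limits (degrees/s): [159.86, 159.86, 180, 180, 180, 180].

## Interface

Orientations are given as [roll, pitch, yaw] about the fixed x, y, z axes, in that order (R = Rz(yaw) Ry(pitch) Rx(roll)).
In Python, from rig import robot gives the robot as it stands.
- The arm moves only by the tool jog_arm, never from a script. Its argument "plan" is a list that holds one entry, the list of rows, each a list of 5 numbers: the closure, from 0 (fully open) to 1 (shut), then the shift along the tool's x, y, z in m, then the turn about the tool's z in degrees. A call has 1 to 10 rows; each row is the pose to reach, as a shift and turn from the pose commanded when the call began, along the tool's axes at that moment; what a row does not reach only later rows make up. A row lasts 1/12 s, in which the tool goes at most 41.7 mm and 7.16 degrees, less where a joint would pass 70% of its speed; a pose out of reach is approached as far as the arm can. A call with a gripper value outside its range is refused whole. The fingers move at their own pace and stop on an object; the grip force is fixed at half the most. Time passes only in rows, so rows that repeat a pose let the fingers close. It gives the time, the measured TCP pose, the force, the opening and the grip force at its end, in the units of the state.
- robot.sense(): the state, without advancing time (a new reading comes with each control period).
- robot.capture(name): name is "side" or "top"; returns a dict with "img" (384x512x3 uint8, blue, green, red), "depth" (384x512 float32, m along the optical axis (not along the pixel's ray), 0 where there is no reading), "fx", "fy", "cx", "cy" (pixels), "R" (3x3) and "t" (3): a world point X has camera coordinates R X + t. Camera axes: x right, y down, z forward; pixel columns grow to the right and rows downward; lengths in m; the calibration is good to about 2 mm. A picture is of the moment at which its call begins.
- robot.close_job(): hands the job in; it is judged then, once.
Trained networks look in the newest picture that a camera, given by its name, has taken for a name from the list of things; names that differ only in an ending like _2 or _b are one class to them, and where a whole thing is asked for, a point or a joint stands for the part that bears it (a point fixed in the world has none). Each returns a list of dicts, best first, with "conf" (0 to 1); they miss things now and then, are a little off and sometimes report something else, mostly with a low value. They report only what shows in the picture. A call takes as long as a camera call.
- robot.search_frame(thing, camera): "bbox" ([left, top, width, height] in pixels, round what is visible of it).
- robot.mark_of(thing, camera): "uv" ([column, row] in pixels: a listed point, or the origin of a listed thing).
The state is a dict: "time": time; "qpos": joint angles; "joint_velocities": joint speeds; "joint_efforts": joint torques, N m; "eef_pos": TCP position; "tcp_rot": TCP orientation; "contact_force": force on the tool from outside, world axes, zero at the start; "wrist_torque": the same for the moment, N m; "grip_width": finger opening in m; "gripper_force": force on a finger pad.
Only numpy, scipy, OpenCV 4.12 (cv2) and the standard library are available. Lean on these libraries where they do the work, as an engineer would, in place of code of your own. Each camera call takes 0.05 s, during which the arm holds its last target. There are 200 camera calls.

## Working session

There is one attempt and no reset: what is moved stays moved. The work goes in short steps, Python scripts to look and compute and a tool call to move; the robot and the scene stay as the last step left them, time stands still between calls to the robot, and variables do not carry over. Pictures are saved under pics/ and viewed, at most 10 in all, crops included, and the job is handed in when it is done.

Besides the shell and the picture viewer there is one more tool, called after "Emit:" by a JSON object that holds its "fn" and its "kwargs", one argument or row to a line. jog_arm: Moves the arm, as the interface text tells. Its arguments: {"type":"object","properties":{"plan":{"type":"array","items":{"type":"array","items":{"type":"array","items":{"type":"number"}}}}},"required":["plan"]}

```bash
mkdir -p pics; ls
cat > h.py <<'E'
import numpy as np, cv2
from rig import robot
def ray(c,uv):
    d=c["R"].T@np.array([(uv[0]-c["cx"])/c["fx"],(uv[1]-c["cy"])/c["fy"],1.0]); o=-c["R"].T@c["t"]; return o,d
def at_z(c,uv,z):
    o,d=ray(c,uv); return o+d*(z-o[2])/d[2]
def dep(c,uv,r=2):
    u,v=int(round(uv[0])),int(round(uv[1])); p=c["depth"][v-r:v+r+1,u-r:u+r+1]; p=p[p>0]
    if len(p)==0: return None
    o,d=ray(c,uv); return o+d*np.median(p)
def tri(a,ua,b,ub):
    o1,d1=ray(a,ua);o2,d2=ray(b,ub);d1=d1/np.linalg.norm(d1);d2=d2/np.linalg.norm(d2)
    s=np.linalg.lstsq(np.c_[d1,-d2],o2-o1,rcond=None)[0]
    p,q=o1+s[0]*d1,o2+s[1]*d2; return (p+q)/2,np.linalg.norm(p-q)
E
python3 - <<'E'
from h import *
np.set_printoptions(precision=4,suppress=True)
s=robot.sense();print({k:s[k] for k in("time","eef_pos","tcp_rot","grip_width")})
C={}
for n in("side","top"):
    c=C[n]=robot.capture(n);cv2.imwrite(f"pics/{n}0.png",c["img"]);print(n,"pos",-c["R"].T@c["t"],"fwd",c["R"][2],c["fx"])
for th in("key_head","key_tip","lock_face","hook_right","hook_middle","hook_left","key_round","key_pipe","chest","key_rail","brush","jar","mug","detergent","soap"):
    m={}
    for n in C:
        r=robot.mark_of(th,n)
        if r: m[n]=r[0]["uv"];print(th,n,np.round(r[0]["uv"],1),round(r[0]["conf"],2),dep(C[n],r[0]["uv"]))
    if len(m)==2: print("   tri",*tri(C["side"],m["side"],C["top"],m["top"]))
E
```

```text
pics
{'time': 0.0, 'eef_pos': array([0.2213, 0.5298, 0.2043]), 'tcp_rot': array([-179.8725,   -0.0179,  157.3239]), 'grip_width': 0.09401568008454006}
side pos [-0.0387  1.1845  1.4641] fwd [ 0.3002 -0.6435 -0.7042] 486.8482603506441
top pos [ 0.1857 -0.038   2.1029] fwd [ 0.1709  0.0031 -0.9853] 492.0744497933809
key_head side [207.1 235.9] 0.49 [0.6677 0.1106 0.0056]
key_tip side [209.9 247.4] 0.61 [0.6229 0.1662 0.0183]
key_tip top [198.1 188.7] 0.38 [0.5944 0.215  0.0182]
   tri [0.588  0.2094 0.0808] 0.01215927622539235
hook_right side [211.4 238.7] 0.84 [0.5808 0.2165 0.143 ]
hook_right top [194.5 189.3] 0.81 [0.5923 0.2307 0.0171]
   tri [0.5737 0.2164 0.1441] 0.012707111223996446
hook_middle side [200.5 249.1] 0.69 [0.5894 0.2783 0.1474]
hook_middle top [177.  184.8] 0.93 [0.6008 0.2958 0.0815]
   tri [0.5857 0.2837 0.1552] 1.4388484997792947e-05
hook_left side [191.5 262.8] 0.87 [0.6461 0.2639 0.0219]
hook_left top [155.7 186.4] 0.6 [0.6092 0.3986 0.0175]
   tri [0.5742 0.3641 0.1784] 0.0047107066064849285
key_round side [202.  251.8] 0.58 [0.5834 0.2796 0.1372]
key_round to
[... 569 characters left out ...]
1 0.0293 0.0171]
   tri [0.4975 0.0272 0.0301] 0.013326705809564932
jar side [190.1 349.5] 0.63 [0.4576 0.5821 0.0548]
jar top [121.2 218.9] 0.87 [0.4631 0.5284 0.0763]
   tri [ 0.4777  0.5536 -0.0105] 0.005735035114721207
mug side [253.9 300.5] 0.63 [0.3491 0.3462 0.0805]
mug top [176.1 244.8] 0.78 [0.3558 0.3113 0.005 ]
   tri [0.3598 0.31   0.0223] 0.011243839517481986
detergent side [321.1 151.5] 0.82 [ 0.4355 -0.5557  0.0353]
detergent top [387.7 225.1] 0.86 [ 0.4027 -0.5576  0.1437]
   tri [ 0.4309 -0.5905  0.0086] 0.027083149584137895
soap side [216.6 217. ] 0.75 [0.6726 0.0216 0.0279]
soap top [243.6 163.1] 0.57 [0.7009 0.0162 0.0265]
   tri [0.6914 0.013  0.016 ] 0.02447247851865927
```

Run:
```python
from h import *
a=cv2.imread("pics/side0.png");b=cv2.imread("pics/top0.png")
A=cv2.resize(a[200:300,160:270],None,fx=5,fy=5,interpolation=cv2.INTER_CUBIC)
cv2.imwrite("pics/sc.png",A)
B=cv2.resize(b[140:260,140:340],None,fx=4,fy=4,interpolation=cv2.INTER_CUBIC)
cv2.imwrite("pics/tc.png",B)
```

```text
(no output)
```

View pics/sc.png

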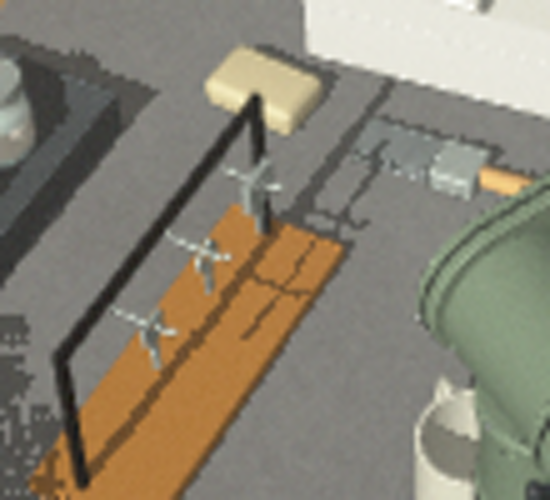

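View pics/tc.png

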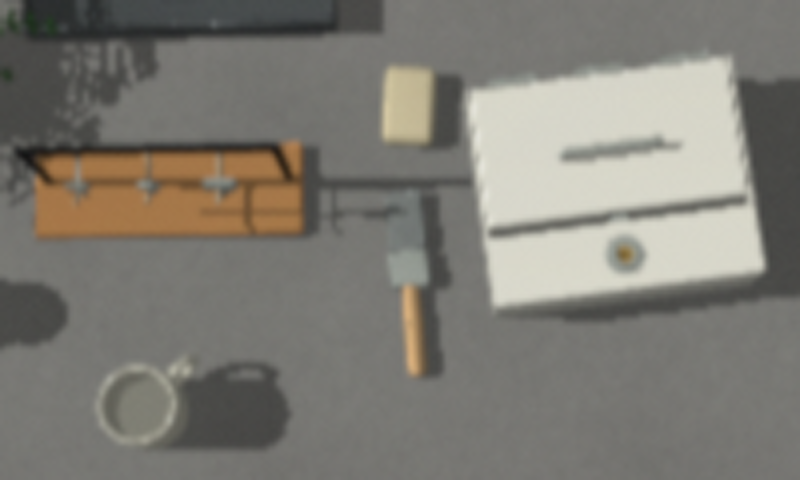

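View pics/side0.png

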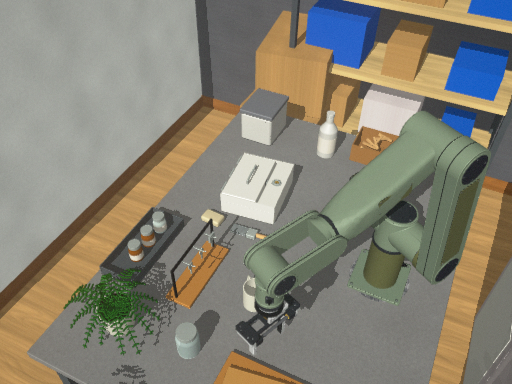

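The big key (widest head) hangs on the right hook: top picture about (194.5, 186), side (211, 238). The lock's brass plug is at about (296, 203.5) in the top picture. Next I fit the rail's foot, the chest top, the lock and the key.

```bash
cat > fit.py <<'E'
from h import *
np.set_printoptions(precision=4,suppress=True)
def P(c):
    v,u=np.mgrid[0:384,0:512]; d=c["depth"]; X=np.stack([(u-c["cx"])/c["fx"]*d,(v-c["cy"])/c["fy"]*d,d],-1)
    return (X-c["t"])@c["R"]
E
python3 - <<'E'
from fit import *
C={n:robot.capture(n) for n in("top","side")}
c=C["top"];X=P(c);im=c["img"].astype(float);B,G,R=im[...,0],im[...,1],im[...,2]
def rect(m,z,name):
    m=m.astype(np.uint8);n,l,s,_=cv2.connectedComponentsWithStats(m);k=1+np.argmax(s[1:,4])
    cs,_=cv2.findContours((l==k).astype(np.uint8),cv2.RETR_EXTERNAL,cv2.CHAIN_APPROX_NONE)
    p=max(cs,key=len)[:,0]; w=np.array([at_z(c,q,z)[:2] for q in p]).astype(np.float32)*1000
    print(name,cv2.minAreaRect(w),len(p))
roi=np.zeros(m.shape if 0 else (384,512),bool);roi[150:230,255:340]=1
zz=X[...,2]
print("z lid med",np.median(zz[195:200,270:285]))
rect(roi&(np.abs(zz-.103)<.012)&(G>150),.103,"chest top")
roi2=np.zeros((384,512),bool);roi2[168:205,140:220]=1
rect(cv2.morphologyEx((roi2&(R-B>50)).astype(np.uint8),cv2.MORPH_CLOSE,np.ones((7,3))),.016,"foot")
for n in C:
    c=C[n];im=c["img"].astype(float);sat=np.clip(im[...,2]-im[...,0]-25,0,None)
    g=at=None
    Xp=np.array([.5,-.17,.103]); 
    if n=="top":u0,v0=296,203
    else:
        q=c["R"]@Lk+c["t"];u0,v0=c["fx"]*q[0]/q[2]+c["cx"],c["fy"]*q[1]/q[2]+c["cy"]
    u0,v0=int(u0),int(v0)
    w=sat[v0-6:v0+7,u0-6:u0+7];v,u=np.mgrid[v0-6:v0+7,u0-6:u0+7]
    uv=(np.sum(u*w)/w.sum(),np.sum(v*w)/w.sum());p=at_z(c,uv,.103);print(n,"brass",uv,p,w.sum())
    if n=="top":Lk=p
    for th in("lock_plug","lock_face"):
        r=robot.mark_of(th,n);f=robot.search_frame(th,n)
        print(th,[(np.round(x["uv"],1),round(x["conf"],2),at_z(c,x["uv"],.103)) for x in r[:1]],[(x["bbox"],x["conf"]) for x in f[:1]])
    for th in("key_head","key_tip"):
        for f in robot.search_frame(th,n)[:1]: print(th,f)
# key near hook: points by depth
for n in C:
    X=P(C[n]);m=(X[...,2]>.115)&(X[...,2]<.175)&(X[...,0]>.53)&(X[...,0]<.63)&(X[...,1]>.12)&(X[...,1]<.45)
    v,u=np.nonzero(m);print(n,len(u))
    for a,b in sorted(zip(v,u)):
        if X[a,b,0]<.60: print(b,a,X[a,b],C[n]["img"][a,b])
E
```

```text
z lid med 0.09210303901890386
chest top ((626.7886352539062, -183.67562866210938), (156.0049591064453, 278.8243103027344), 5.828555107116699) 208
foot ((599.5529174804688, 284.40997314453125), (99.48345184326172, 288.3330078125), 2.0039491653442383) 168
top brass (np.float64(296.00293255131965), np.float64(203.03225806451613)) [ 0.5076 -0.1982  0.103 ] 341.0Traceback (most recent call last):
  File "<stdin>", line 27, in <module>
ValueError: it knows: brush, chest, detergent, hook_left, hook_middle, hook_right, jar, key_head, key_pipe, key_rail, key_round, key_tip, lock_face, lock_pins, mug, soap
```

Run:
```python
from h import *
b=cv2.imread("pics/top0.png");a=cv2.imread("pics/side0.png")
K=lambda i,f:cv2.resize(i,None,fx=f,fy=f,interpolation=cv2.INTER_NEAREST)
A=K(b[170:200,140:220],10);Q=K(a[222:262,180:230],10)
o=np.zeros((A.shape[0]+0,800,3),np.uint8);o=A
cv2.imwrite("pics/k.png",np.vstack([A[:, :800],np.hstack([K(a[222:252,190:230],10)[:300],K(a[170:200,260:300],10)])]))
```

```text
(no output)
```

View pics/k.png

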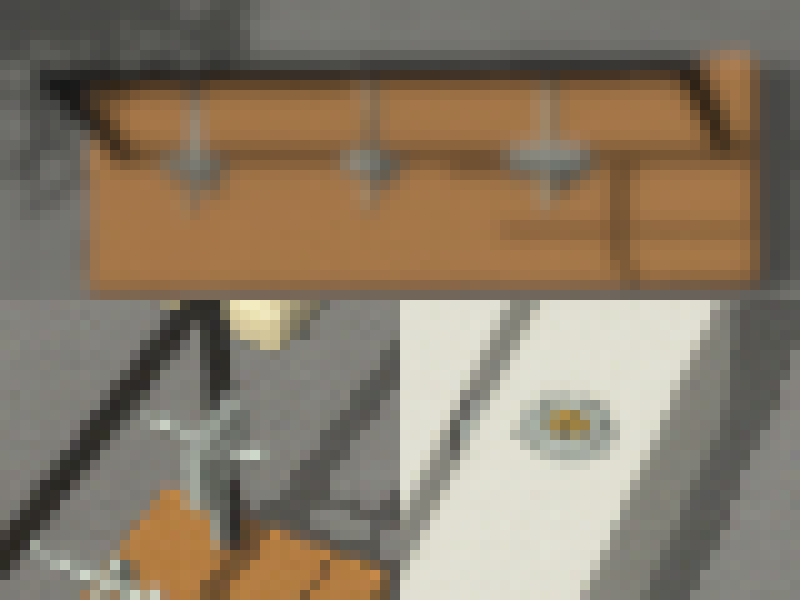

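Top picture: the big head is at about (194.3, 185.3), on its hook; side picture: head at about (210.5, 237) and brass at (276.5, 182).

Run:
```python
from fit import *
C={n:robot.capture(n) for n in("top","side")}
t,s=C["top"],C["side"]
print("key",at_z(t,(194.3,185.3),.157),at_z(s,(210.5,236.5),.144))
M={}
for n,(u0,v0) in dict(top=(296,203),side=(276,182)).items():
    c=C[n];im=c["img"].astype(float)
    w=np.clip(im[...,2]-im[...,0]-30,0,None)[v0-6:v0+7,u0-6:u0+7];v,u=np.mgrid[v0-6:v0+7,u0-6:u0+7]
    uv=(np.sum(u*w)/w.sum(),np.sum(v*w)/w.sum());M[n]=uv;print(n,"brass",uv,at_z(c,uv,.103))
    g=215-im[...,1];w=np.clip(g-10,0,None)[v0-9:v0+10,u0-9:u0+10]
    if n=="top":
        v,u=np.mgrid[v0-9:v0+10,u0-9:u0+10];yy=((u-u0)**2+(v-v0)**2<49);w=w*yy
        uv=(np.sum(u*w)/w.sum(),np.sum(v*w)/w.sum());print("flange",uv,at_z(c,uv,.101))
    for th in("lock_face","key_head","key_tip","hook_right"):
        z=dict(lock_face=.103,key_head=.144,key_tip=.093,hook_right=.15)[th]
        print(th,[(np.round(x["uv"],1),round(x["conf"],2),at_z(c,x["uv"],z)) for x in robot.mark_of(th,n)[:2]],[(x["bbox"],x["conf"]) for x in robot.search_frame(th,n)[:1]])
print("tri lock",tri(t,M["top"],s,M["side"]))
# strip + whole chest outline in top
X=P(t);im=t["img"];m=((X[...,2]>.08)&(X[...,2]<.12)).astype(np.uint8);m[:150]=0;m[230:]=0;m[:,:255]=0;m[:,340:]=0
m=cv2.morphologyEx(m,cv2.MORPH_CLOSE,np.ones((5,5)))
cs,_=cv2.findContours(m,cv2.RETR_EXTERNAL,cv2.CHAIN_APPROX_NONE);p=max(cs,key=len)[:,0]
print(cv2.minAreaRect(np.array([at_z(t,q,.103)[:2]*1000 for q in p],np.float32)))
print(robot.sense()["time"])
```

```text
key [0.5815 0.2135 0.157 ] [0.5883 0.2096 0.144 ]
top brass (np.float64(295.9923076923077), np.float64(203.03076923076924)) [ 0.5076 -0.1981  0.103 ]
flange (np.float64(295.99633531836923), np.float64(203.29019697663765)) [ 0.5068 -0.1983  0.101 ]
lock_face [(array([389.6, 222.3]), 0.35, array([ 0.4185, -0.5769,  0.103 ]))] []
key_head [(array([196. , 186.1]), 0.54, array([0.5807, 0.2083, 0.144 ]))] []
key_tip [(array([158.2, 182.6]), 0.59, array([0.6098, 0.3725, 0.093 ])), (array([182.5, 186.5]), 0.43, array([0.5906, 0.271 , 0.093 ]))] []
hook_right [(array([194.7, 189.2]), 0.92, array([0.5668, 0.2128, 0.15  ])), (array([157.7, 187. ]), 0.63, array([0.5796, 0.3627, 0.15  ]))] [([142.2, 179.5, 76.5, 21.2], 0.66)]
side brass (np.float64(276.340782122905), np.float64(181.65642458100558)) [ 0.511  -0.2036  0.103 ]
lock_face [] [([165.5, 219.6, 65.6, 86.6], 0.56)]
key_head [] [([164.3, 219.7, 65.0, 91.2], 0.72)]
key_tip [(array([213.2, 243.5]), 0.45, array([0.5869, 0.1973, 0.093 ]))] [([210.7, 232.5, 2.1, 13.7], 0.54)]
hook_right [(array([213.2, 236.4]), 0.68, array([0.5771, 0.2094, 0.15  ]))] [([165.4, 218.0, 63.2, 90.0], 0.67)]
tri lock (array([ 0.5075, -0.1974,  0.1092]), np.float64(0.0018892322188889272))
((586.1566772460938, -188.47119140625), (240.7374267578125, 279.8515625), 6.187554359436035)
2.6
```

Emit:
{"fn": "jog_arm", "kwargs": {
  "plan": [
    [[0.47,-0.454,-0.156,0,-24.7],[0.47,-0.454,-0.156,0,-24.7],[0.47,-0.454,-0.156,0,-24.7],[0.47,-0.454,-0.156,0,-24.7],[0.47,-0.454,-0.156,0,-24.7],[0.47,-0.454,-0.156,0,-24.7],[0.47,-0.454,-0.156,0,-24.7],[0.47,-0.454,-0.156,0,-24.7],[0.47,-0.454,-0.156,0,-24.7],[0.47,-0.454,-0.156,0,-24.7]]
  ]
}}

```text
time: 3.43
eef_pos: [0.5267, 0.259, 0.2056]
tcp_rot: [180.0, 0.0, -178.0]
contact_force: [-0.1, 0.7, 0.4]
grip_width: 0.0497
gripper_force: 0.0
```

Emit:
{"fn": "jog_arm", "kwargs": {
  "plan": [
    [[0.47,-0.0455,-0.0436,0,0],[0.47,-0.0455,-0.0436,0,0],[0.47,-0.0455,-0.0436,0,0],[0.47,-0.0455,-0.0436,0,0],[0.47,-0.0455,-0.0436,0,0]]
  ]
}}

```text
time: 3.85
eef_pos: [0.5716, 0.2193, 0.2052]
tcp_rot: [180.0, -0.1, -178.0]
contact_force: [-0.8, -0.9, -0.7]
grip_width: 0.0501
gripper_force: 0.0
```

Run:
```python
from fit import *
print(robot.sense()["eef_pos"],robot.sense()["tcp_rot"])
C={n:robot.capture(n) for n in("top","side")}
K=lambda i,f:cv2.resize(i,None,fx=f,fy=f,interpolation=cv2.INTER_CUBIC)
for n in C:
    c=C[n];q=c["R"]@np.array([.581,.212,.17])+c["t"];u=int(c["fx"]*q[0]/q[2]+c["cx"]);v=int(c["fy"]*q[1]/q[2]+c["cy"]);print(n,u,v)
    C[n]=K(c["img"][v-30:v+30,u-25:u+25],8)
cv2.imwrite("pics/m.png",np.hstack([C["top"],C["side"]]))
```

```text
[0.5716 0.2193 0.2052] [ 179.9722   -0.062  -177.9616]
top 194 184
side 211 232
```

View pics/m.png

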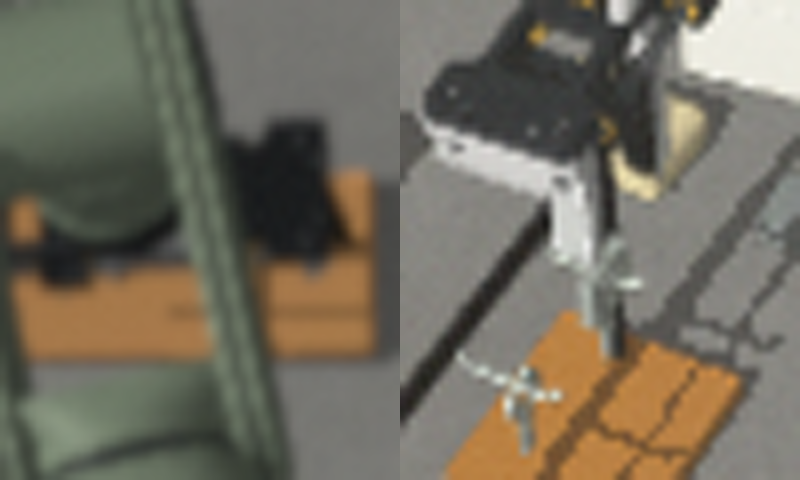

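Both fingers stand above the right hook's key (side crop: key at about (605, 270), fingers above it). Descending at the estimated key position.

Emit:
{"fn": "jog_arm", "kwargs": {
  "plan": [
    [[0.47,-0.0102,-0.0072,0,0],[0.47,-0.0102,-0.0072,0.02,0],[0.47,-0.0102,-0.0072,0.035,0],[0.47,-0.0102,-0.0072,0.045,0],[0.47,-0.0102,-0.0072,0.055,0],[0.47,-0.0102,-0.0072,0.065,0],[0.47,-0.0102,-0.0072,0.071,0],[0.47,-0.0102,-0.0072,0.077,0],[0.47,-0.0102,-0.0072,0.077,0],[0.47,-0.0102,-0.0072,0.077,0]]
  ]
}}

```text
time: 4.78
eef_pos: [0.5829, 0.2118, 0.1284]
tcp_rot: [-180.0, -0.0, -178.0]
contact_force: [0.3, -0.1, 0.8]
grip_width: 0.0499
gripper_force: 0.0
```

Run:
```python
from fit import *
print(robot.sense())
C={n:robot.capture(n) for n in("side",)}
K=lambda i,f:cv2.resize(i,None,fx=f,fy=f,interpolation=cv2.INTER_CUBIC)
cv2.imwrite("pics/m2.png",K(C["side"]["img"][205:265,180:240],10))
```

```text
{'time': 4.7833, 'qpos': array([ 11.9853,  21.1673,  85.9227,  -0.0031,  72.917 , -80.0411]), 'joint_velocities': array([-0.0337, -0.6717, -0.7095,  0.0832,  0.0284,  0.0278]), 'joint_efforts': array([  0.0141, -41.7895, -26.2245,  -0.0029,   0.082 ,  -0.0003]), 'eef_pos': array([0.5829, 0.2118, 0.1284]), 'tcp_rot': array([-179.9959,   -0.0063, -177.9727]), 'contact_force': array([ 0.3379, -0.1018,  0.7715]), 'wrist_torque': array([-0.0037, -0.0185,  0.0826]), 'gripper_force': 0.0, 'grip_width': 0.049872485283056905}
```

View pics/m2.png

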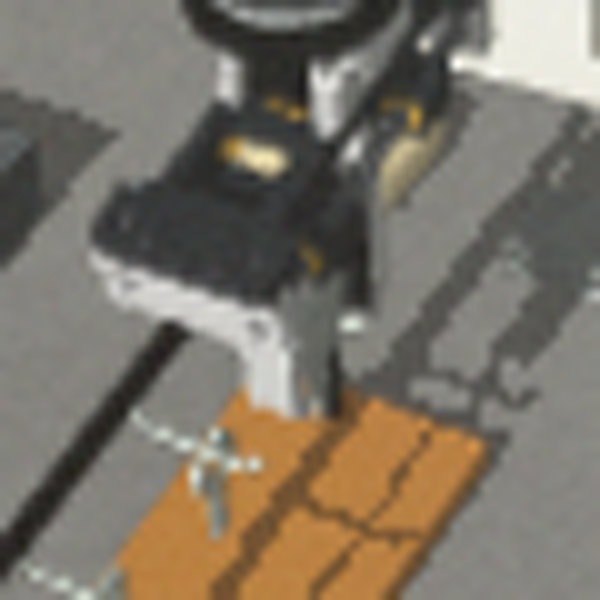

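Emit:
{"fn": "jog_arm", "kwargs": {
  "plan": [
    [[0.6,0,0,0,0],[0.64,0,0,0,0],[0.8,0,0,0,0],[1,0,0,0,0],[1,0,0,0,0],[1,0,0,0,0]]
  ]
}}

```text
time: 5.33
eef_pos: [0.5832, 0.2119, 0.1289]
tcp_rot: [180.0, 0.1, -178.0]
contact_force: [0.1, -0.3, 1.6]
grip_width: 0.0319
gripper_force: 30.0
```

Emit:
{"fn": "jog_arm", "kwargs": {
  "plan": [
    [[1,0,0,-0.003,0],[1,0,0,-0.007,0],[1,0,0,-0.007,0],[1,0.008,0,-0.007,0],[1,0.016,0,-0.007,0],[1,0.024,0,-0.007,0],[1,0.034,0,-0.007,0],[1,0.044,0,-0.007,0],[1,0.06,0,-0.007,0],[1,0.06,0,-0.007,0]]
  ]
}}

```text
time: 6.17
eef_pos: [0.5193, 0.2098, 0.1349]
tcp_rot: [-180.0, -0.2, -177.9]
contact_force: [-0.5, -0.2, -0.8]
grip_width: 0.0315
gripper_force: 30.0
```

Emit:
{"fn": "jog_arm", "kwargs": {
  "plan": [
    [[1,0,0,-0.03,0],[1,0,0,-0.05,0],[1,0.026,-0.407,-0.05,-4],[1,0.026,-0.407,-0.05,-4],[1,0.026,-0.407,-0.05,-4],[1,0.026,-0.407,-0.05,-4],[1,0.026,-0.407,-0.05,-4],[1,0.026,-0.407,-0.05,-4],[1,0.026,-0.407,-0.05,-4],[1,0.026,-0.407,-0.05,-4]]
  ]
}}

```text
time: 7.0
eef_pos: [0.5131, -0.1255, 0.1858]
tcp_rot: [-180.0, 0.1, -174.0]
contact_force: [0.7, -0.2, -0.2]
grip_width: 0.032
gripper_force: 30.0
```

Emit:
{"fn": "jog_arm", "kwargs": {
  "plan": [
    [[1,0.013,-0.0715,0,0],[1,0.013,-0.0715,0,0],[1,0.013,-0.0715,0,0],[1,0.013,-0.0715,0,0],[1,0.013,-0.0715,0,0]]
  ]
}}

```text
time: 7.42
eef_pos: [0.5078, -0.1956, 0.1853]
tcp_rot: [180.0, -0.0, -174.0]
contact_force: [-0.2, 0.5, -0.8]
grip_width: 0.0314
gripper_force: 30.0
```

Run:
```python
from fit import *
st=robot.sense();print(st["time"],st["eef_pos"],st["tcp_rot"])
c=robot.capture("side");np.save("pics/side1.npy",c["img"])
print(robot.mark_of("key_tip","side"),robot.mark_of("lock_face","side"))
pr=lambda X:(lambda q:(c["fx"]*q[0]/q[2]+c["cx"],c["fy"]*q[1]/q[2]+c["cy"]))(c["R"]@X+c["t"])
e=st["eef_pos"];print("tcp",pr(e),"tip",pr(e-[0,0,.035]))
cv2.imwrite("pics/m3.png",cv2.resize(c["img"][145:200,250:310],None,fx=10,fy=10,interpolation=cv2.INTER_NEAREST))
```

```text
7.4167 [ 0.5078 -0.1956  0.1853] [ 179.9569   -0.0007 -174.005 ]
[] []
tcp (np.float64(277.1308315131242), np.float64(167.9519481345245)) tip (np.float64(276.7516253083939), np.float64(174.4865669744163))
```

View pics/m3.png

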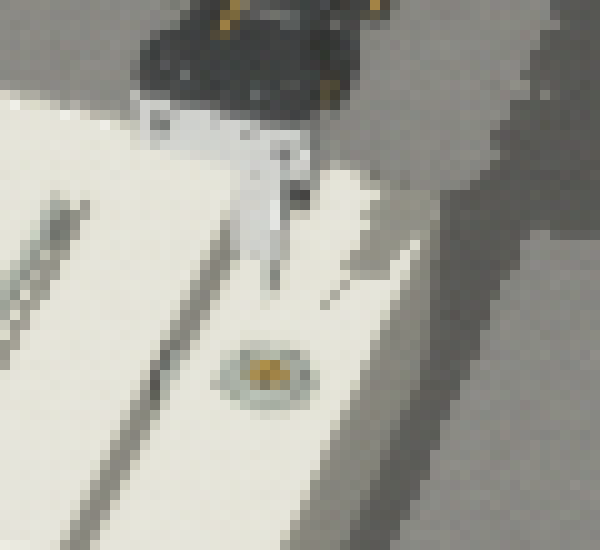

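Side picture: the key's blade shows below the finger with its end at about (276.5, 174.3), and the lock is at about (276.3, 182.1), in line below. I lower the tip to just above the plug and compare the two.

Emit:
{"fn": "jog_arm", "kwargs": {
  "plan": [
    [[1,0,-0.0035,0.015,0],[1,0,-0.0035,0.03,0],[1,0,-0.0035,0.038,0],[1,0,-0.0035,0.038,0],[1,0,-0.0035,0.038,0]]
  ]
}}

```text
time: 7.98
eef_pos: [0.5081, -0.1984, 0.1471]
tcp_rot: [180.0, -0.1, -173.9]
contact_force: [0.8, -0.6, 0.7]
grip_width: 0.0317
gripper_force: 30.0
```

Run:
```python
from fit import *
st=robot.sense();e=st["eef_pos"];print(st["time"],e)
c=robot.capture("side");im=c["img"]
pr=lambda X:np.array((lambda q:(c["fx"]*q[0]/q[2]+c["cx"],c["fy"]*q[1]/q[2]+c["cy"]))(c["R"]@np.array(X)+c["t"]))
print("tip pred",pr(e-[0,0,.035]),"shoulder",pr(e-[0,0,.007]))
print(np.array([(pr(e+d)-pr(e)) for d in np.eye(3)*.001]))
a=np.load("pics/side1.npy").astype(int)
print("before R/B, lock");print(a[176:189,270:285,2]);print(a[176:189,270:285,0])
print("blade before");print(a[166:178,268:286,1])
print("now G");print(im[172:190,268:286,1]);print((im[172:190,268:286,2].astype(int)-im[172:190,268:286,0]))
cv2.imwrite("pics/m4.png",cv2.resize(im[155:200,255:300],None,fx=13,fy=13,interpolation=cv2.INTER_NEAREST))
```

```text
7.9833 [ 0.5081 -0.1984  0.1471]
tip pred [276.5583 180.9904] shoulder [276.8546 175.9161]
[[-0.2248 -0.0727]
 [-0.0992  0.1465]
 [ 0.0107 -0.184 ]]
before R/B, lock
[[165 226 230 228 231 228 229 229 230 229 228 229 229 229 229]
 [208 227 229 230 228 229 230 230 229 228 230 229 229 229 227]
 [225 229 229 229 226 225 225 228 227 227 229 228 230 229 229]
 [227 229 227 226 201 195 195 208 207 221 225 229 228 229 229]
 [228 229 209 196 143 166 178 178 151 146 192 227 229 230 227]
 [229 228 184 167 151 164 173 149 167 164 161 221 228 228 228]
 [229 212 166 173 151 168 140 161 160 164 128 189 226 230 229]
 [228 184 167 170 171 157 127 161 144 157 149 174 228 231 228]
 [229 230 198 162 176 185 182 178 176 153 166 214 227 229 228]
 [230 230 228 213 188 174 169 166 171 182 189 226 229 230 206]
 [229 228 229 230 230 221 211 218 217 228 229 228 228 227 163]
 [230 228 229 229 229 228 229 227 229 229 229 229 229 203 141]
 [230 230 229 231 230 229 229 228 230 229 230 230 229 162 137]]
[[153 214 218 216 219 215 218 218 220 216 217 218 218 217 219]
 [192 214 217 218 216 218 219 218 216 218 218 218 2
[... 3303 characters left out ...]
13 10 10 10 16]
 [ 9 12 11 14 12  9 13 12  9  7 14 15 13 13 12 14 14 12]
 [10 16 12 13 12 14 14 10  3  9 13 10 14 14 13 12 11 11]
 [12 14 11 12 13 11  5  8  5  8  5  7 10 10 11 13 11 13]
 [13 13 13 12  8  3  7 61 32 49 28  6  2 14 12 13 14 12]
 [13 12 11 15  2  3 22 89 76 92 80  8  3  8 11 13 13 12]
 [12 12 12 15  4  5  2 30 27 47 29  5  3  6 11 12 11 16]
 [10 12 11 13  9  4  2  2  1  5  5  5  3 15 13 13 13 13]
 [11 12 12 13 12 11  8  7  5  2  5  6 12 12 11 12 18 10]
 [12 12 12 10 11 11 13 12 12 12 16 11 11 13 12 13 13  9]
 [11 12 11 15 13 11 11 13 13 11 13 12 10 14 13 15  9 12]
 [11 12 13 11 12 12 13 13 10 11 12 12 13 11 14 11 10 11]
 [10 11 12 13 13 13 12 11 12 14 14 12 15 13 16 10  8  9]]
```

View pics/m4.png

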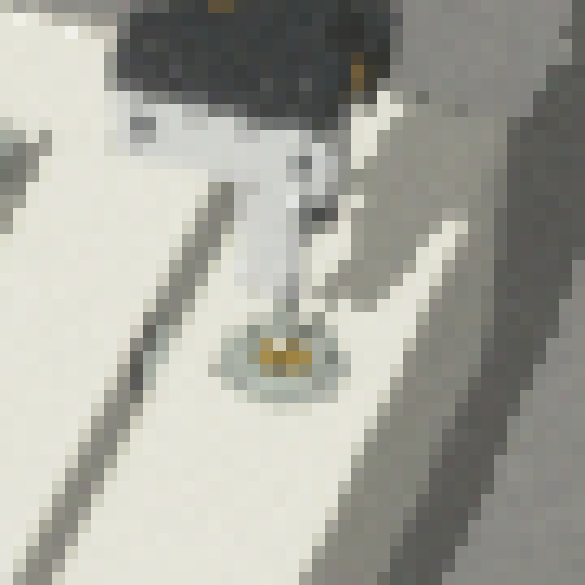

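Tip is at about (276.4, 181.2) and the lock's centre at about (276.3, 182.3), so it is within 2–3 mm. Descending gently to feel.

Emit:
{"fn": "jog_arm", "kwargs": {
  "plan": [
    [[1,-0.0005,-0.0014,0.002,0],[1,-0.0005,-0.0014,0.004,0],[1,-0.0005,-0.0014,0.006,0],[1,-0.0005,-0.0014,0.007,0],[1,-0.0005,-0.0014,0.008,0],[1,-0.0005,-0.0014,0.0085,0],[1,-0.0005,-0.0014,0.0085,0]]
  ]
}}

```text
time: 8.62
eef_pos: [0.5088, -0.2008, 0.1388]
tcp_rot: [180.0, -0.0, -174.0]
contact_force: [0.6, -0.5, 0.1]
grip_width: 0.0316
gripper_force: 30.0
```

Emit:
{"fn": "jog_arm", "kwargs": {
  "plan": [
    [[1,0,0,0.0005,0],[1,0,0,0.001,0],[1,0,0,0.0015,0],[1,0,0,0.0015,0]]
  ]
}}

```text
time: 8.95
eef_pos: [0.5089, -0.2007, 0.1374]
tcp_rot: [180.0, -0.0, -174.0]
contact_force: [-0.0, 0.5, -0.7]
grip_width: 0.0317
gripper_force: 30.0
```

Emit:
{"fn": "jog_arm", "kwargs": {
  "plan": [
    [[1,0,0,0.0005,0],[1,0,0,0.001,0],[1,0,0,0.0015,0],[1,0,0,0.0015,0]]
  ]
}}

```text
time: 9.28
eef_pos: [0.5089, -0.2007, 0.1358]
tcp_rot: [180.0, -0.0, -174.0]
contact_force: [0.1, -0.4, -0.1]
grip_width: 0.0315
gripper_force: 30.0
```

Emit:
{"fn": "jog_arm", "kwargs": {
  "plan": [
    [[1,0,0,0.0005,0],[1,0,0,0.001,0],[1,0,0,0.0015,0],[1,0,0,0.002,0],[1,0,0,0.002,0]]
  ]
}}

```text
time: 9.7
eef_pos: [0.5089, -0.2007, 0.1338]
tcp_rot: [180.0, -0.0, -174.0]
contact_force: [-0.3, 0.3, 0.1]
grip_width: 0.032
gripper_force: 30.0
```

Emit:
{"fn": "jog_arm", "kwargs": {
  "plan": [
    [[1,0,0,0.0005,0],[1,0,0,0.001,0],[1,0,0,0.0015,0],[1,0,0,0.002,0],[1,0,0,0.002,0]]
  ]
}}

```text
time: 10.12
eef_pos: [0.5088, -0.2007, 0.1318]
tcp_rot: [180.0, -0.0, -174.0]
contact_force: [-0.5, 0.8, 0.1]
grip_width: 0.0315
gripper_force: 30.0
```

Emit:
{"fn": "jog_arm", "kwargs": {
  "plan": [
    [[1,0.001,0,0,0],[1,0.0015,0,0,0],[1,0.0015,0,0,0]]
  ]
}}

```text
time: 10.37
eef_pos: [0.5079, -0.2009, 0.1321]
tcp_rot: [-180.0, 0.1, -174.0]
contact_force: [2.1, 0.6, -1.0]
grip_width: 0.0318
gripper_force: 30.0
```

Emit:
{"fn": "jog_arm", "kwargs": {
  "plan": [
    [[1,-0.001,0,0,0],[1,-0.002,0,0,0],[1,-0.003,0,0,0],[1,-0.003,0,0,0]]
  ]
}}

```text
time: 10.7
eef_pos: [0.5095, -0.2007, 0.1318]
tcp_rot: [180.0, -0.2, -174.0]
contact_force: [-3.2, -0.8, 2.6]
grip_width: 0.0317
gripper_force: 30.0
```

Emit:
{"fn": "jog_arm", "kwargs": {
  "plan": [
    [[1,0.0015,0.001,0,0],[1,0.0015,0.002,0,0],[1,0.0015,0.002,0,0]]
  ]
}}

```text
time: 10.95
eef_pos: [0.5089, -0.1994, 0.132]
tcp_rot: [-179.9, 0.0, -174.0]
contact_force: [-0.9, -2.2, -1.5]
grip_width: 0.0316
gripper_force: 30.0
```

Emit:
{"fn": "jog_arm", "kwargs": {
  "plan": [
    [[1,0,-0.002,0,0],[1,0,-0.004,0,0],[1,0,-0.004,0,0]]
  ]
}}

```text
time: 11.2
eef_pos: [0.5091, -0.2017, 0.1318]
tcp_rot: [179.8, 0.0, -174.0]
contact_force: [-0.3, 2.0, 0.6]
grip_width: 0.0317
gripper_force: 30.0
```

Emit:
{"fn": "jog_arm", "kwargs": {
  "plan": [
    [[1,0,0.002,0.0005,4],[1,0.0005,0.0025,0.001,4],[1,-0.0005,0.0015,0.0015,4],[1,0.0005,0.0025,0.002,-4],[1,-0.0005,0.0015,0.0024,-4],[1,0.0005,0.0025,0.0028,4],[1,-0.0005,0.0015,0.0032,4],[1,0.0005,0.0025,0.0036,-4],[1,-0.0005,0.0015,0.004,-4],[1,0,0.002,0.004,0]]
  ]
}}

```text
time: 12.03
eef_pos: [0.5092, -0.2014, 0.1283]
tcp_rot: [-180.0, -0.0, -174.1]
contact_force: [-2.1, -1.5, 1.8]
grip_width: 0.0317
gripper_force: 30.0
```

Emit:
{"fn": "jog_arm", "kwargs": {
  "plan": [
    [[1,0,0,0.0005,4],[1,0.0005,0.0005,0.001,4],[1,-0.0005,-0.0005,0.0015,4],[1,0.0005,0.0005,0.002,-4],[1,-0.0005,-0.0005,0.0024,-4],[1,0.0005,0.0005,0.0028,4],[1,-0.0005,-0.0005,0.0032,4],[1,0.0005,0.0005,0.0036,-4],[1,-0.0005,-0.0005,0.004,-4],[1,0,0,0.004,0]]
  ]
}}

```text
time: 12.87
eef_pos: [0.5092, -0.2014, 0.1244]
tcp_rot: [-180.0, 0.0, -174.2]
contact_force: [-1.1, -2.0, 3.4]
grip_width: 0.0318
gripper_force: 30.0
```

Emit:
{"fn": "jog_arm", "kwargs": {
  "plan": [
    [[1,0,0,0.0005,4],[1,0.0005,0.0005,0.001,4],[1,-0.0005,-0.0005,0.0015,4],[1,0.0005,0.0005,0.002,-4],[1,-0.0005,-0.0005,0.0024,-4],[1,0.0005,0.0005,0.0028,4],[1,-0.0005,-0.0005,0.0032,4],[1,0.0005,0.0005,0.0036,-4],[1,-0.0005,-0.0005,0.004,-4],[1,0,0,0.004,0]]
  ]
}}

```text
time: 13.7
eef_pos: [0.5093, -0.2013, 0.1207]
tcp_rot: [-180.0, 0.0, -174.2]
contact_force: [-2.0, -1.6, 5.8]
grip_width: 0.0317
gripper_force: 30.0
```

Emit:
{"fn": "jog_arm", "kwargs": {
  "plan": [
    [[1,0,0,0.0005,4],[1,0.0005,0.0005,0.001,4],[1,-0.0005,-0.0005,0.0015,4],[1,0.0005,0.0005,0.002,-4],[1,-0.0005,-0.0005,0.0024,-4],[1,0.0005,0.0005,0.0028,4],[1,-0.0005,-0.0005,0.0032,4],[1,0.0005,0.0005,0.0036,-4],[1,-0.0005,-0.0005,0.004,-4],[1,0,0,0.004,0]]
  ]
}}

```text
time: 14.53
eef_pos: [0.5092, -0.2014, 0.117]
tcp_rot: [-180.0, 0.0, -174.2]
contact_force: [-3.2, -2.7, 6.7]
grip_width: 0.0316
gripper_force: 30.0
```

Emit:
{"fn": "jog_arm", "kwargs": {
  "plan": [
    [[1,0,0,0.0005,4],[1,0.0005,0.0005,0.001,4],[1,-0.0005,-0.0005,0.0015,4],[1,0.0005,0.0005,0.002,-4],[1,-0.0005,-0.0005,0.0024,-4],[1,0.0005,0.0005,0.0028,4],[1,-0.0005,-0.0005,0.0032,4],[1,0.0005,0.0005,0.0036,-4],[1,-0.0005,-0.0005,0.004,-4],[1,0,0,0.004,0]]
  ]
}}

```text
time: 15.37
eef_pos: [0.5093, -0.2014, 0.1138]
tcp_rot: [-179.9, 0.0, -174.2]
contact_force: [-2.9, -0.3, 11.4]
grip_width: 0.0316
gripper_force: 30.0
```

Emit:
{"fn": "jog_arm", "kwargs": {
  "plan": [
    [[1,0,0,0.0005,4],[1,0.0005,0.0005,0.001,4],[1,-0.0005,-0.0005,0.0015,4],[1,0.0005,0.0005,0.0018,-4],[1,-0.0005,-0.0005,0.002,-4],[1,0,0,0.002,0],[1,0,0,0.002,0]]
  ]
}}

```text
time: 15.95
eef_pos: [0.5094, -0.2014, 0.1124]
tcp_rot: [-179.9, 0.0, -174.3]
contact_force: [-6.4, 0.5, 14.4]
grip_width: 0.0313
gripper_force: 30.0
```

Emit:
{"fn": "jog_arm", "kwargs": {
  "plan": [
    [[1,0.0007,0,0,4],[1,0.0012,0.0005,0.0005,4],[1,0.0002,-0.0005,0.0005,4],[1,0.0012,0.0005,0.001,-4],[1,0.0002,-0.0005,0.001,-4],[1,0.0012,0.0005,0.0015,4],[1,0.0002,-0.0005,0.0015,4],[1,0.0012,0.0005,0.0015,-4],[1,0.0002,-0.0005,0.0015,-4],[1,0.0007,0,0.0015,0]]
  ]
}}

```text
time: 16.78
eef_pos: [0.5092, -0.2014, 0.1106]
tcp_rot: [-179.9, 0.1, -174.2]
contact_force: [-3.6, 0.5, 11.6]
grip_width: 0.0318
gripper_force: 30.0
```

Emit:
{"fn": "jog_arm", "kwargs": {
  "plan": [
    [[1,0,0,0.0005,4],[1,0.0005,0.0005,0.001,4],[1,-0.0005,-0.0005,0.001,4],[1,0.0005,0.0005,0.001,-4],[1,-0.0005,-0.0005,0.0015,-4],[1,0.0005,0.0005,0.0015,4],[1,-0.0005,-0.0005,0.0015,4],[1,0.0005,0.0005,0.0015,-4],[1,-0.0005,-0.0005,0.0015,-4],[1,0,0,0.0015,0]]
  ]
}}

```text
time: 17.62
eef_pos: [0.5094, -0.2014, 0.1104]
tcp_rot: [-179.9, 0.1, -174.2]
contact_force: [-6.3, 1.3, 17.2]
grip_width: 0.0321
gripper_force: 30.0
```

Run:
```python
from fit import *
st=robot.sense();print(st["time"],st["eef_pos"],st["contact_force"],st["wrist_torque"])
c=robot.capture("side");im=c["img"]
cv2.imwrite("pics/m5.png",cv2.resize(im[155:200,255:300],None,fx=13,fy=13,interpolation=cv2.INTER_NEAREST))
```

```text
17.6167 [ 0.5094 -0.2014  0.1104] [-6.2812  1.2778 17.2414] [0.1478 1.1209 0.0692]
```

View pics/m5.png

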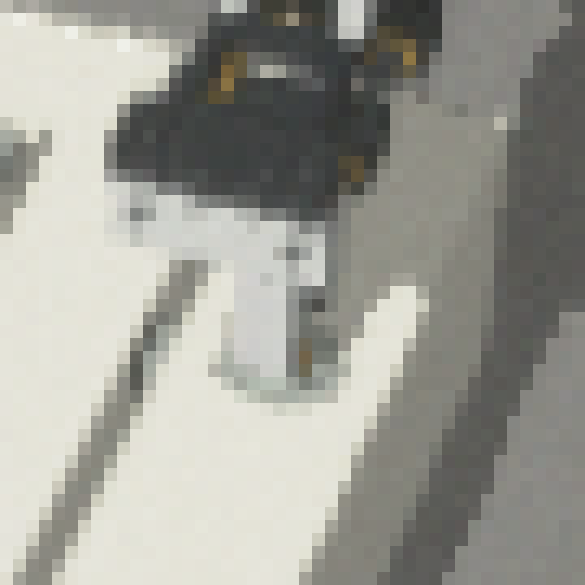

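The finger is right at the lock's rim and the descent stops hard at 0.1104, which is where the home position was expected. Now easing the push and turning clockwise.

Emit:
{"fn": "jog_arm", "kwargs": {
  "plan": [
    [[1,0,0,-0.0008,4],[1,0,0,-0.0008,9],[1,0,0,-0.0008,14],[1,0,0,-0.0008,19],[1,0,0,-0.0008,24],[1,0,0,-0.0008,29],[1,0,0,-0.0008,34],[1,0,0,-0.0008,39],[1,0,0,-0.0008,39]]
  ]
}}

```text
time: 18.42
eef_pos: [0.5088, -0.2011, 0.1104]
tcp_rot: [-180.0, 0.0, 146.7]
contact_force: [-6.2, 1.4, 15.7]
grip_width: 0.0319
gripper_force: 30.0
```

Run:
```python
from fit import *
st=robot.sense();print(st["time"],st["eef_pos"],st["tcp_rot"],st["contact_force"],st["wrist_torque"],st["qpos"])
```

```text
18.4167 [ 0.5088 -0.2011  0.1104] [-179.9957    0.0469  146.659 ] [-6.1556  1.3521 15.6647] [ 0.1781  1.2232 -0.0021] [-30.6262  14.0489  97.616   -0.007   68.2884 -87.2826]
```

Emit:
{"fn": "jog_arm", "kwargs": {
  "plan": [
    [[1,0,0,0,5],[1,0,0,0,10],[1,0,0,0,15],[1,0,0,0,20],[1,0,0,0,25],[1,0,0,0,30],[1,0,0,0,35],[1,0,0,0,40],[1,0,0,0,45],[1,0,0,0,45]]
  ]
}}

```text
time: 19.25
eef_pos: [0.5086, -0.2005, 0.1103]
tcp_rot: [180.0, -0.0, 101.7]
contact_force: [-6.9, 2.5, 16.6]
grip_width: 0.0315
gripper_force: 30.0
```

Emit:
{"fn": "jog_arm", "kwargs": {
  "plan": [
    [[1,0,0,0,4],[1,0,0,0,8],[1,0,0,0,12],[1,0,0,0,16],[1,0,0,0,16],[1,0,0,0,16]]
  ]
}}

```text
time: 19.75
eef_pos: [0.5087, -0.1999, 0.1102]
tcp_rot: [180.0, -0.1, 85.8]
contact_force: [-4.7, 4.3, 16.6]
grip_width: 0.0315
gripper_force: 30.0
```

Run:
```python
from fit import *
st=robot.sense();print(st["time"],st["eef_pos"],st["tcp_rot"],st["contact_force"],st["wrist_torque"],st["qpos"])
c=robot.capture("side");im=c["img"]
I=cv2.imread("pics/side0.png")
f=lambda i:cv2.resize(i[160:200,250:290],None,fx=10,fy=10,interpolation=cv2.INTER_NEAREST)
print(I[176:188,262:272,1]);print(im[176:188,262:272,1])
cv2.imwrite("pics/m6.png",np.hstack([f(I),f(im)]))
```

```text
19.75 [ 0.5087 -0.1999  0.1102] [179.9988  -0.11    85.8324] [-4.6933  4.2912 16.6153] [0.7453 1.3041 0.1269] [-30.5858  14.0463  97.6404   0.1066  68.3611 -26.4576]
[[223 224 223 224 225 197 135 128 159 220]
 [222 224 225 223 219 157 131 131 201 222]
 [222 221 223 223 195 131 129 160 219 223]
 [223 221 223 219 135 117 133 202 223 222]
 [225 224 224 196  97 149 169 221 223 224]
 [225 224 219 135 105 159 208 222 223 224]
 [224 225 195  97 160 184 222 223 226 207]
 [225 216 157  85 164 209 223 224 223 179]
 [224 194 137  88 173 222 221 223 224 224]
 [219 158 132 112 201 220 223 224 223 224]
 [194 137 131 158 219 222 224 223 223 223]
 [158 132 133 200 222 222 225 225 224 223]]
[[227 228 228 228 228 203 140 134 205 211]
 [227 227 227 228 223 162 134 136 203 211]
 [226 228 228 229 201 136 130 163 206 209]
 [229 229 228 224 138 110 135 205 220 215]
 [227 227 229 199  89 105 161 223 228 223]
 [227 229 224 136  66 116 206 226 228 226]
 [227 229 203  88  73 161 225 227 230 215]
 [228 223 160  74 115 205 226 227 230 181]
 [230 201 139  84 159 224 228 228 228 226]
 [221 159 136 121 206 228 228 229 227 228]
 [201 143 134 165 224 228 227 228 229 228]
 [162 135 136 204 227 230 229 228 227 227]]
```

View pics/m6.png

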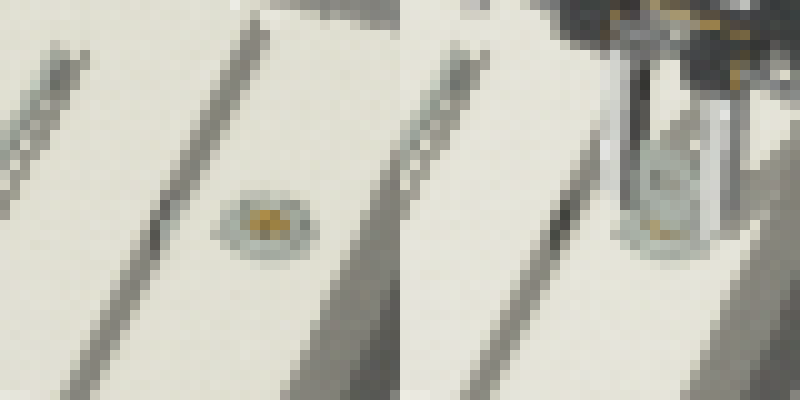

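Right crop: the steel bolt (bright in the gap at about (165, 215) before) has gone from the gap; the key head is square between the fingers with its shoulder at the plug. I add a few degrees to be sure of the stop.

Emit:
{"fn": "jog_arm", "kwargs": {
  "plan": [
    [[1,0,0,0,3],[1,0,0,0,5],[1,0,0,0,5],[1,0,0,0,5]]
  ]
}}

```text
time: 20.13
eef_pos: [0.5088, -0.1999, 0.1102]
tcp_rot: [180.0, -0.1, 80.9]
contact_force: [-5.1, 3.8, 16.1]
grip_width: 0.0319
gripper_force: 30.0
```

Run:
```python
from fit import *
for i in range(4):
    st=robot.sense();print(st["time"],st["eef_pos"],st["tcp_rot"],st["contact_force"],st["wrist_torque"],st["grip_width"]);c=robot.capture("side")
print(c["img"][176:188,262:272,1])
```

```text
20.1333 [ 0.5088 -0.1999  0.1102] [179.998   -0.0981  80.8717] [-5.123   3.7882 16.1417] [0.7181 1.2924 0.3342] 0.03186923479943995
20.1833 [ 0.5088 -0.1999  0.1102] [179.9991  -0.0988  80.8742] [-5.7676  3.6012 15.7896] [0.7034 1.2701 0.2986] 0.032020635575701645
20.2333 [ 0.5088 -0.1999  0.1102] [179.9983  -0.0976  80.874 ] [-4.4861  3.4697 16.7849] [0.6964 1.2609 0.314 ] 0.031580253843326585
20.2833 [ 0.5088 -0.1999  0.1102] [179.9994  -0.0999  80.8722] [-5.5222  3.6019 16.0006] [0.69   1.2623 0.3214] 0.0313658526081765
[[227 226 228 228 229 204 139 131 191 209]
 [228 227 227 228 226 161 137 136 229 210]
 [228 227 228 229 202 137 131 165 229 212]
 [227 227 229 224 136 110 134 208 223 211]
 [228 229 229 201  85 104 163 225 228 221]
 [228 228 222 135  66 115 208 226 227 226]
 [227 229 202  89  70 162 223 228 229 213]
 [228 222 160  71 116 206 226 226 228 181]
 [229 201 141  83 161 225 229 227 229 227]
 [223 162 135 118 204 226 227 227 228 228]
 [201 140 135 159 225 227 228 227 228 227]
 [162 134 137 209 227 227 229 228 226 227]]
```

```bash
python3 -c "
from rig import robot
print(robot.close_job())"
```

```text
the job is handed in; nothing more can be done
None
```

The big key is fully home in the chest lock and held turned a quarter clockwise against the stop, with the bolt drawn back; I handed the job in at about 20 s and saw no sign of anything else being moved, though I took no final picture of the rail.

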